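# Ratchet down the clamp that holds a camera under a light panel

### The arm

A 6-joint arm with a two-finger parallel gripper is mounted at the origin on a cart in front of the work surface, level with it; the furniture and walls round the work are solid. World frame = base frame: x ahead of the robot, y to its left, z up, the work surface at z = 0. Lengths are in m, angles in rad, forces in N, time in s.
With the tool pointing down it reaches from about 0.35 to 0.775 m from the base axis. Payload 7.3 kg.
Tool frame: the origin (TCP) lies at the very end of the fingers, on their centre line; the grasp point (between the pads) lies 19 mm behind it; z points along the fingers, y is the direction in which the jaws open and shut (so a half turn about z gives the same grasp; the last joint's range is limited). The gripper opens to 92 mm and grips with 3 to 60 N. Pads are 19 mm wide; open, the fingers measure 130 mm over their backs; the gripper's body (75 mm by 190 mm) begins 47 mm behind the grasp point.
Start: joints at [1.015, 0.342, 1.524, -0, 1.275, -0.146], TCP at [0.209, 0.482, 0.227] pointing down, gripper open.
Joint ranges: [-2.53, 2.53], [-0.77, 2.02], [0.04, 2.7], [-1, 4.14], [0.28, 2.66], [-3.11, 3.11]. Speed limits (rad/s): [2.57, 2.57, 3.14, 3.14, 3.14, 3.14].

### API

Orientations are given as [roll, pitch, yaw] about the fixed x, y, z axes, in that order (R = Rz(yaw) Ry(pitch) Rx(roll)).
In Python, from cell import robot gives the robot as it stands.
- The arm moves only by the tool apply_moves, never from a script. Its argument "plan" is a list of rows, each an object of numbers: "tx", "ty", "tz": the shift along the tool's x, y, z in m; "yaw": the turn about the tool's z in rad; "grip": the opening, from -1 (shut) to 1 (fully open), so that 0 is half open. In form: [{"tx": .., "ty": .., "tz": .., "yaw": .., "grip": ..}, ...]. A call has 1 to 8 rows; each row is the pose to reach, as a shift and turn from the pose commanded when the call began, along the tool's axes at that moment; what a row does not reach only later rows make up. A row lasts 1/8 s, in which the tool goes at most 62.5 mm and 10.7 degrees, less where a joint would pass 70% of its speed; a pose out of reach is approached as far as the arm can. A call with a gripper value outside its range is refused whole. The fingers move at their own pace and stop on an object; "force" is the grip in N (left out, the last holds). Time passes only in rows, so rows that repeat a pose let the fingers close. It gives the time, the measured TCP pose, the force and the opening at its end, in the units of the state.
- robot.observe(): the state, without advancing time (a new reading comes with each control period).
- robot.read_camera(name): name is "scene" or "side" or "wrist"; returns (picture, depth): 400x640x3 uint8, red, green, blue; 400x640 float32, m along the optical axis (not along the pixel's ray), 0 where there is no reading.
- robot.get_calibration(name): a dict with "camera_matrix" (3x3 intrinsics, pixels), "R" (3x3) and "t" (3): a world point X has camera coordinates R X + t. Camera axes: x right, y down, z forward; pixel columns grow to the right and rows downward; lengths in m; the calibration is good to about 2 mm. A picture is of the moment at which its call begins: read the wrist's pose just before it. get_calibration takes no time and is no camera call; for the wrist camera it gives the pose at the moment of the call.
- robot.hand_in(): hands the job in, once; it reports no verdict.
Trained networks look in the newest picture that a camera, given by its name, has taken for a name from the list of things; names that differ only in an ending like _2 or _b are one class to them, and where a whole thing is asked for, a point or a joint stands for the part that bears it (a point fixed in the world has none). Each returns a list of dicts, best first, with "confidence" (0 to 1); they miss things now and then, are a little off and sometimes report something else, mostly with a low value. They report only what shows in the picture. A call takes as long as a camera call. They do not tell look-alikes from the thing itself.
- robot.outline_of(label, camera): "region" (400x640 bool, what is visible of it) and "pixel" ([row, column] in pixels, amid what is visible of it).
- robot.tip_of(label, camera): "pixel" ([row, column] in pixels: a listed point, or the origin of a listed thing).
The state is a dict: "time": time; "qpos": joint angles; "qvel": joint speeds; "joint_efforts": joint torques, N m; "tool_pos": TCP position; "tool_rot": TCP orientation; "contact_force": force on the tool from outside, world axes, zero at the start; "torque": the same for the moment, N m; "opening": finger opening in m.
Only numpy, scipy, OpenCV 4.12 (cv2) and the standard library are available. Lean on these libraries where they do the work, as an engineer would, in place of code of your own. Each camera call takes 0.05 s, during which the arm holds its last target.

### The job

Clamp the camera's foot firmly to the calibration station: work the ratchet lever under the lamp to and fro between the two front posts (clockwise seen from above, towards you, tightens) until the strap bears down on the foot and the lever clearly stiffens; stop there and do not force it further, or the foot cracks. Then leave the lever swung back by the front post farther from you, out of the way, and let go. Do not knock the lamp, the camera or the things standing around.

Things in the scene. Friction and masses are not known exactly. Their poses are not given: they have to be found in the camera images.
- station: Calibration station, fixed to the bench, front turned to the robot's right: base plate 170 x 184 x 12 mm, four upright posts 12 mm thick, lamp on top. Origin: axis of the clamp stud, at bench level; z up; -x points out of the open front, where the lever sticks out; +y is the side nearer the robot. Front posts at x -45, y +-52, rear posts at x 94, y +-74 mm. The camera's foot is at x 57, y 0.
- grip (a point): Middle of the lever's black rubber grip: a round bar 16 mm thick, 68 mm long, pointing away from the stud and rising outwards by 15 degrees, free all round. The point is 112 mm from the stud axis, 54.5 mm over the bench, and moves on a level circle about the stud. Its x axis points inwards to the stud, z up. The lever's steel fork begins 40 mm further in.
- lever (a joint): Swing of the ratchet lever (rad): 0 = straight out of the front, positive = clockwise from above (grip to +y, towards the robot); stops at +-0.64, by the front posts. Positive swings drive the nut (the first 0.35 may be idle) at 2 to 5 N at the grip, under 3 N when held still. Once tight this climbs by 2.5 N per 0.1 rad: stop when 7 to 14 N stay while held. 3 to 5 full swings. Returns take under 3 N.
- strap: Steel clamp strap 64 x 24 x 7 mm under the lever, pulled straight down by the nut, 8 mm a turn; its black toe pad presses on the front edge of the camera's foot. At the start the pad hangs 2 to 4 mm over the foot. Origin: on the stud axis, level with the pad's underside.
- light_panel: Grey flat lamp 245 x 190 x 20 mm, white underneath, on the four posts; underside 260 mm over the bench. It reaches from 135 mm in front of the stud (over the whole grip) to 110 mm behind it, so the grip can be reached only with the hand leaning outwards, to the front, by 25 to 45 degrees. Origin: over the stud axis, at its underside.
- bullet_cam: The white bullet camera; origin under it (its foot is centred 15.6, -17.4 mm from there in its own frame).
- foot (a point): Centre of the top of the camera's round white foot (74 mm across, 6.4 mm thick), which stands loose on the base plate, 12 mm above the bench. The camera is 210 mm tall and looks up at the lamp.
- head (a point): Centre of the white camera's head (about 65 x 61 x 122 mm, leaning), 139 mm above the base plate.
- bottle_mid (a point): White dispensing bottle with red needle cap, 44 mm across, body 88 mm tall, 140 mm with cap: bystander. Point 44 mm above its underside.
- cup_mid (a point): White ribbed cup, 66 mm across, 59 mm tall: bystander. Point 20 mm above its underside.
- shell_mid (a point): White camera back shell with a green circuit board, 58 mm square, 32 mm tall, with loose wires: bystander. Point 16 mm above its underside.
Mind the look-alikes: they are no part of the job. Leave any blue look-alike of the part that bears cup_mid alone.

How it is judged:
At the end, for the whole second after the job is handed in: Clamp tight and holding: strap pressing on the foot with over 20 N; lever back by the farther front post (joint below -0.40); camera upright within 6 mm of its place; bottle, cup, shell upright within 20 mm of theirs (contact force between strap and bullet_cam above 20 N and value of joint lever below -0.4 rad and distance of foot from where it was at the start of the episode below 0.006 m and angle between foot's own z axis and vertical below 0.05 rad and distance of each of bottle_mid, cup_mid, shell_mid from where it was at the start of the episode below 0.02 m and angle between each of bottle_mid, cup_mid, shell_mid's own z axis and vertical below 0.1 rad); the robot touches nothing.
It fails at once if the clamp is overtightened (strap pressing on the foot with over 65 N, that is about 19 N at the grip) (contact force between strap and bullet_cam above 65 N).
It fails at once if the light panel is knocked (more than 4 N) (contact force between light_panel and anything else above 4 N).
It fails at once if the camera is knocked out of its place (foot moved more than 10 mm or tipped by 0.1 rad) (distance of foot from where it was at the start of the episode above 0.01 m or angle between foot's own z axis and vertical above 0.1 rad).
It fails at once if a bystander is shoved more than 30 mm or tipped over (distance of any of bottle_mid, cup_mid, shell_mid from where it was at the start of the episode above 0.03 m or angle between any of bottle_mid, cup_mid, shell_mid's own z axis and vertical above 0.5 rad).
It also fails if it takes over 67 s, if anything falls off the work surface, if the arm or the gripper's body presses on something with over 40 N, if the wrist force passes 120 N, or if a joint passes its speed limit or range.

## Working session

There is one attempt and no reset: what is moved stays moved. The work goes in short steps, Python scripts to look and compute and a tool call to move; the robot and the scene stay as the last step left them, time stands still between calls to the robot, and variables do not carry over. Pictures are saved under pics/ and viewed, and the job is handed in when it is done.

Besides the shell and the picture viewer there is one more tool, called after "Request:" as name(argument=value, ...), one argument or row to a line, values as JSON. apply_moves: Moves the arm, as the interface text tells. Its arguments: {"type":"object","properties":{"plan":{"type":"array","items":{"type":"object","properties":{"tx":{"type":"number"},"ty":{"type":"number"},"tz":{"type":"number"},"yaw":{"type":"number"},"grip":{"type":"number"}}}},"force":{"type":"number"}},"required":["plan"]}

```bash
ls; mkdir -p pics; python3 - <<'E'
from cell import robot
import cv2,numpy as np
s=robot.observe();print({k:np.round(v,3).tolist() for k,v in s.items()})
for c in ["scene","side","wrist"]:
    im,d=robot.read_camera(c); cv2.imwrite(f"pics/{c}0.png",im[:,:,::-1])
    k=robot.get_calibration(c);print(c,{a:np.round(b,3).tolist() for a,b in k.items()})
    for l in ["station","grip","strap","foot","light_panel","head","bottle_mid","cup_mid","shell_mid"]:
        r=robot.tip_of(l,c); print(l,[(np.round(q["pixel"]).tolist(),round(q["confidence"],2)) for q in r])
print(robot.observe()["time"])
E
```

```text
pics
{'time': 0.0, 'qpos': [1.015, 0.343, 1.525, 0.0, 1.275, -0.146], 'qvel': [-0.002, 0.0, 0.001, 0.001, -0.0, 0.0], 'joint_efforts': [-0.001, -43.124, -24.422, 0.072, 0.056, -0.0], 'tool_pos': [0.209, 0.481, 0.226], 'tool_rot': [-3.14, -0.0, 2.732], 'contact_force': [-0.31, -0.015, 0.972], 'torque': [0.027, -0.002, 0.023], 'opening': 0.092}
scene {'camera_matrix': [[397.985, 0.0, 321.51], [0.0, 397.985, 201.59], [0.0, 0.0, 1.0]], 'R': [[0.761, -0.648, 0.001], [-0.331, -0.39, -0.859], [0.558, 0.654, -0.512]], 't': [-0.098, 0.472, 0.461]}
station []
grip [([260.0, 366.0], 0.91), ([350.0, 404.0], 0.31)]
strap []
foot [([231.0, 336.0], 0.6), ([261.0, 367.0], 0.48), ([230.0, 258.0], 0.22)]
light_panel [([162.0, 346.0], 0.89)]
head [([190.0, 325.0], 0.98)]
bottle_mid [([350.0, 403.0], 0.71)]
cup_mid [([215.0, 245.0], 0.78), ([254.0, 256.0], 0.69)]
shell_mid [([232.0, 254.0], 0.91)]
side {'camera_matrix': [[399.552, 0.0, 320.995], [0.0, 399.552, 199.445], [0.0, 0.0, 1.0]], 'R': [[0.901, -0.434, 0.017], [-0.267, -0.584, -0.766], [0.343, 0.686, -0.642]], 't': [-0.271, 0.485, 0.792]}
station [([232.0, 334.0], 0.64)]
grip [([246.0, 345.0], 0.92), ([162.0, 341.0], 0.19)]
strap []
foot [([212.0, 332.0], 0.58)]
light_panel [([167.0, 345.0], 0.7), ([212.0, 332.0], 0.65)]
head []
bottle_mid [([324.0, 338.0], 0.85)]
cup_mid [([186.0, 265.0], 0.86), ([223.0, 268.0], 0.53)]
shell_mid [([202.0, 276.0], 0.8), ([322.0, 338.0], 0.69)]
wrist {'camera_matrix': [[311.799, 0.0, 313.592], [0.0, 311.799, 198.912], [0.0, 0.0, 1.0]], 'R': [[0.399, 0.917, 0.0], [0.888, -0.387, 0.249], [0.229, -0.099, -0.968]], 't': [-0.526, -0.029, 0.39]}
station []
grip []
strap []
foot []
light_panel []
head [([275.0, 391.0], 0.48)]
bottle_mid []
cup_mid [([274.0, 390.0], 0.79)]
shell_mid []
1.5
```

View pics/scene0.png

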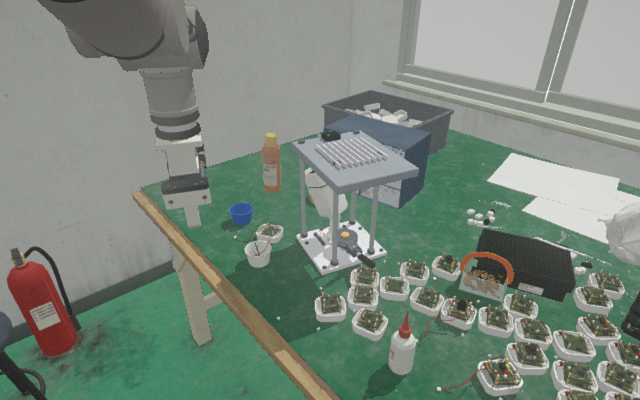

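View pics/side0.png

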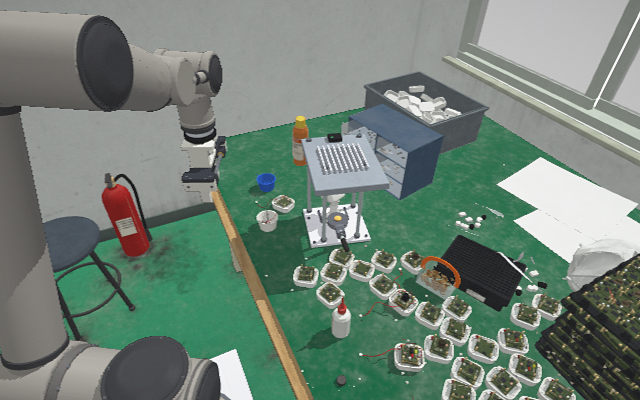

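View pics/wrist0.png

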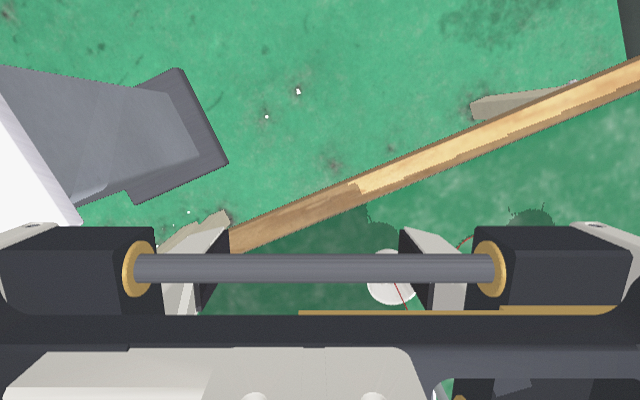

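```bash
cat > h.py <<'E'
import numpy as np,cv2
from cell import robot
def pts(c,d):
    k=robot.get_calibration(c);K=k["camera_matrix"];v,u=np.mgrid[:400,:640]
    P=np.stack([(u-K[0,2])/K[0,0]*d,(v-K[1,2])/K[1,1]*d,d],-1)
    return (P-k["t"])@k["R"]
def proj(c,X):
    k=robot.get_calibration(c);X=np.atleast_2d(X);p=(X@np.array(k["R"]).T+k["t"])@np.array(k["camera_matrix"]).T
    return p[:,:2]/p[:,2:]
E
python3 - <<'E'
from h import *
for c in ["scene","side"]:
    im,d=robot.read_camera(c);np.savez(f"{c}.npz",im=im,d=d)
    P=pts(c,d);z=P[...,2]
    m=(abs(z-.28)<.008)&(d>0)
    n,l,st,_=cv2.connectedComponentsWithStats(m.astype(np.uint8))
    for i in np.argsort(-st[1:,4])[:3]+1:
        q=P[l==i];print(c,st[i],q.mean(0), cv2.minAreaRect(q[:,:2].astype(np.float32)))
    x,y,w,h=(270,120,170,190) if c=="scene" else (270,120,130,150)
    s=3.1 if c=="scene" else 4
    cv2.imwrite(f"pics/{c}_crop.png",cv2.resize(im[y:y+h,x:x+w,::-1],None,fx=s,fy=s,interpolation=2))
    for r,cc in ([(231,336),(260,366),(256,258),(350,403),(254,256),(232,268),(254,258)] if c=="scene" else [(246,345),(223,268),(324,338)]): print(r,cc,P[r,cc])
E
```

```text
scene [ 291  130  128   61 3795] [0.53010827 0.36995928 0.28179182] ((0.5489099621772766, 0.3951207399368286), (0.24689127504825592, 0.1921788454055786), 74.31918334960938)
scene [ 206   38  434   50 1651] [1.54449626 0.95809677 0.27994995] ((1.5621892213821411, 1.0711605548858643), (0.7434141039848328, 1.6899769306182861), 34.57764434814453)
scene [  0  69 134  23 602] [0.2149255  1.55859184 0.27993499] ((0.24219395220279694, 1.5577293634414673), (0.44380679726600647, 0.024636324495077133), 0.01108958013355732)
231 336 [0.48995877 0.37292117 0.11258433]
260 366 [0.51307554 0.29515744 0.06309476]
256 258 [0.34736122 0.49228355 0.0403899 ]
350 403 [0.38168491 0.07908149 0.06683684]
254 256 [0.37013708 0.54260044 0.00456705]
232 268 [0.43499453 0.58236092 0.02242361]
254 258 [0.3606049  0.51511735 0.02596161]
side [   0  330  116   68 3559] [-0.11848705  0.05909476  0.28003577] ((-0.12018372118473053, 0.08429718017578125), (0.1067562997341156, 0.16292093694210052), 65.60762023925781)
side [ 301  133   88   61 3489] [0.53856387 0.37602868 0.28141061] ((0.5474985837936401, 0.3955960273742676), (0.24784378707408905, 0.1902894526720047), 74.62799835205078)
side [ 127    6  480   77 1730] [1.17208073 1.27755383 0.2800952 ] ((1.1687451601028442, 1.3682138919830322), (0.8931352496147156, 1.934059500694275), 54.90102767944336)
246 345 [0.51232948 0.28571594 0.06607234]
223 268 [0.36289381 0.51256851 0.01916253]
324 338 [0.38140302 0.07715062 0.0599926 ]
```

View pics/scene_crop.png

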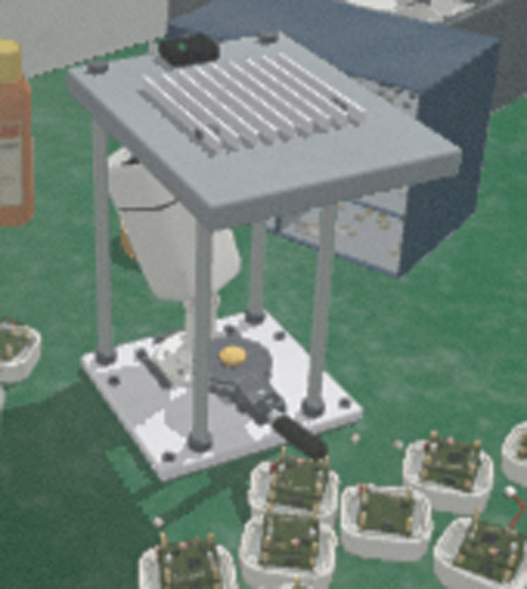

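View pics/side_crop.png

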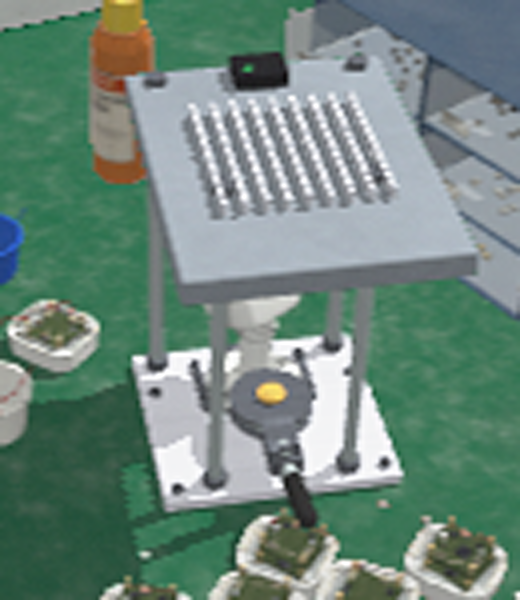

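```bash
python3 - <<'E'
from h import *
from scipy.spatial.transform import Rotation as R
s=robot.observe();p=s["tool_pos"];Rt=R.from_euler("xyz",s["tool_rot"]).as_matrix()
print(p,s["tool_rot"]);A=[]
for c in ["scene","side"]:
    f=np.load(c+".npz");d=f["d"];P=pts(c,d);q=(P-p)@Rt
    m=(d>0)&(np.hypot(q[...,0],q[...,1])<.16)&(q[...,2]>-.6)&(q[...,2]<.02)&(P[...,2]>.1)
    A.append(q[m])
    im=f["im"];x,y,w,h=(110,0,130,230) if c=="scene" else (150,40,100,180)
    cv2.imwrite(f"pics/{c}_arm.png",cv2.resize(im[y:y+h,x:x+w,::-1],None,fx=2.6,fy=2.6))
q=np.vstack(A)
for h in np.arange(-.5,.0,.02):
    m=(q[:,2]>=h)&(q[:,2]<h+.02)
    if m.sum()>3:print(round(h,2),m.sum(),np.round(np.percentile(q[m],[1,99],axis=0)[:,:2].T.ravel(),3))
E
cd pics; python3 -c "
import cv2,numpy as np
a=cv2.imread('scene_arm.png');b=cv2.imread('side_arm.png');h=max(a.shape[0],b.shape[0]);o=np.zeros((h,a.shape[1]+b.shape[1],3),'uint8');o[:a.shape[0],:a.shape[1]]=a;o[:b.shape[0],a.shape[1]:]=b;cv2.imwrite('arm.png',o)"
```

```text
[0.20915561 0.48154048 0.22672355] [3.14155456e+00 1.67856498e-05 2.73177604e+00]
-0.42 72 [-0.038  0.008 -0.157 -0.133]
-0.4 175 [-0.042 -0.006 -0.158 -0.119]
-0.38 372 [-0.058  0.057 -0.155  0.017]
-0.36 1165 [-0.066  0.043 -0.153  0.015]
-0.34 747 [-0.071  0.063 -0.159  0.005]
-0.32 544 [-0.071  0.064 -0.155 -0.001]
-0.3 1052 [-0.067  0.06  -0.05  -0.009]
-0.28 1006 [-0.057  0.051 -0.043 -0.006]
-0.26 892 [-0.038  0.034 -0.041 -0.004]
-0.24 886 [-0.038  0.034 -0.04  -0.005]
-0.22 909 [-0.039  0.036 -0.042 -0.001]
-0.2 613 [-0.039  0.035 -0.042 -0.006]
-0.18 1239 [-0.037  0.035 -0.053  0.006]
-0.16 588 [-0.036  0.033 -0.054 -0.007]
-0.14 488 [-0.024  0.023 -0.053 -0.008]
-0.12 1680 [-0.037  0.034 -0.098  0.082]
-0.1 869 [-0.037  0.035 -0.097  0.08 ]
-0.08 572 [-0.037  0.035 -0.09   0.071]
-0.06 119 [-0.012  0.01  -0.068  0.059]
-0.04 200 [-0.012  0.01  -0.067  0.047]
-0.02 110 [-0.012  0.009 -0.066  0.058]
```

View pics/arm.png

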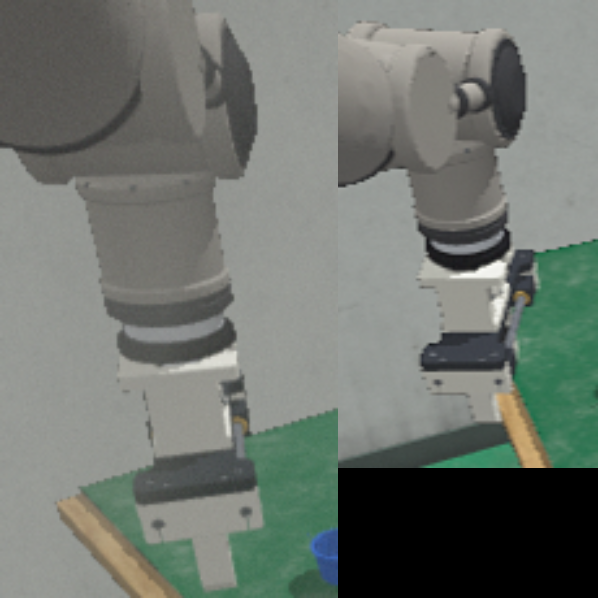

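```bash
cat >> h.py <<'E'
from scipy.spatial.transform import Rotation as Ro
XS=np.array([np.cos(np.radians(74.47)),np.sin(np.radians(74.47)),0]);ZS=np.array([0,0,1.]);YS=np.cross(ZS,XS)
STUD=np.array([.5482,.3953,0])+.0125*XS
S=np.stack([XS,YS,ZS])  # world->station
def st(X): return (np.asarray(X)-STUD)@S.T
def wd(X): return np.asarray(X)@S+STUD
def tool():
    s=robot.observe();return s,s["tool_pos"],Ro.from_euler("xyz",s["tool_rot"]).as_matrix()
E
python3 - <<'E'
from h import *
s,p,Rt=tool()
k=robot.get_calibration("wrist");print("wcam in tool",(-np.array(k["R"]).T@k["t"]-p)@Rt)
print("tcp st",st(p))
f=np.load("scene.npz");g=np.load("side.npz");
Q=np.vstack([st(pts(c,x["d"]))[x["d"]>0] for c,x in (("scene",f),("side",g))])
# height map
print("max z map rows x_st, cols y_st -.14.. .14")
for x in np.arange(-.36,-.05,.02):
    print(round(x,2),[int(1000*np.percentile(Q[m,2],99)) if (m:=(abs(Q[:,0]-x)<.01)&(abs(Q[:,1]-y)<.01)&(Q[:,2]<.25)).sum()>2 else -1 for y in np.arange(-.16,.25,.02)])
m=(abs(Q[:,0])<.2)&(abs(Q[:,1])<.13)&(Q[:,2]>.2);print("lamp",np.percentile(Q[m],[.5,99.5],axis=0))
print("bottle",st([.381,.078,.06]))
# overlay
im=f["im"].copy()
for c,ff in (("scene",f),("side",g)):
    im=ff["im"].copy()
    for X in [(-.135,.095,.26),(-.135,-.095,.26),(.11,.095,.28),(-.135,.095,.28),(-.135,-.095,.28),(0,0,.06),(-.112,0,.0545),(-.145,0,.0635),(-.045,.052,.012),(-.045,-.052,.012)]:
        u,v=proj(c,wd(X))[0];cv2.circle(im,(int(round(u)),int(round(v))),1,(255,0,0),-1)
    x,y,w,h=(270,120,170,190) if c=="scene" else (270,120,130,150)
    cv2.imwrite(f"pics/{c}_ov.png",cv2.resize(im[y:y+h,x:x+w,::-1],None,fx=3,fy=3,interpolation=0))
a=cv2.imread("pics/scene_ov.png");b=cv2.imread("pics/side_ov.png");o=np.zeros((570,510*1+390-110,3),'uint8')
E
python3 - <<'E'
import cv2,numpy as np
a=cv2.imread("pics/scene_ov.png")[:,:400+60];b=cv2.imread("pics/side_ov.png")[:,:340]
o=np.zeros((570,800,3),'uint8');o[:,:460]=a;o[:450,460:]=b;cv2.imwrite("pics/ov.png",o)
E
```

```text
wcam in tool [ 0.06853868  0.00048517 -0.15831876]
tcp st [-0.02018486  0.34975629  0.22672355]
max z map rows x_st, cols y_st -.14.. .14
-0.36 [38, 36, 16, 3, 26, 12, 3, 2, 2, 2, 75, 99, 96, 2, 2, 2, 1, 2, 1, -8, -1]
-0.34 [37, 39, 21, 21, 17, 2, 3, 2, 3, 3, 76, 138, 100, 3, 2, 2, 2, 3, 1, -8, -9]
-0.32 [37, 32, 41, 36, 25, 19, 2, 24, 18, 3, 3, 75, 75, 2, 2, 2, 1, 2, 2, -8, -8]
-0.3 [3, 39, 47, 48, 37, 24, 24, 23, 3, 2, -1, 2, 2, 2, 2, 2, 2, 3, 2, 1, -8]
-0.28 [3, 35, 40, 38, 22, 22, 2, 2, 2, 2, 8, 23, 38, 2, 3, 2, 2, 2, 2, 1, -8]
-0.26 [2, 3, 25, 34, 42, 36, 20, 3, 3, 2, 35, 37, 38, 33, 2, 3, 2, 2, 3, 1, -8]
-0.24 [2, 3, 21, 37, 36, 37, 24, 3, 3, 3, 39, 38, 36, 42, 2, 2, 2, 2, 2, 2, -8]
-0.22 [3, 2, 4, 30, 43, 32, 22, 15, 2, 3, 23, 43, 39, 23, 18, 2, 2, 2, 1, 2, 2]
-0.2 [21, 3, 23, 22, 22, 22, 31, 24, 21, 21, 38, 36, 24, 22, 39, 22, 21, 2, 2, 2, 2]
-0.18 [32, 22, 36, 38, 21, 29, 24, 29, 26, 43, 38, 41, 37, 37, 37, 40, 23, 2, 3, 2, 2]
-0.16 [40, 32, 38, 37, 40, 23, 25, 29, 37, 37, 37, 39, 21, 41, 37, 43, 21, 3, 2, 2, 2]
-0.14 [21, 1, 37, 40, 35, 22, 21, 34, 69, 63, 43, 22, 2, 0, -1, 25, 4, 2, 2, 3, 4]
-0.12 [2, 3, -1, 23, 21, 2, 3, 41, 67, 63, 41, 2, 2, 3, 3, 2, 2, 2, 2, 2, 2]
-0.1 [2, 2, 3, 8, 3, 3, 3, 1, 62, 55, 22, 2, 2, 1, 3, 2, 2, 2, 2, 2, 2]
-0.08 [3, 2, 2, 2, 4, 3, 3, 2, 57, 50, 3, 2, 3, 2, 2, 2, 2, 2, 2, 2, 2]
-0.06 [2, 3, 2, 8, 16, 200, 190, 52, 54, 53, 162, 201, 15, 9, 1, 2, 4, 3, 3, 2, 1]
lamp [[-0.13489279 -0.0930003   0.20416157]
 [ 0.10617679  0.09523456  0.29508016]]
bottle [-0.36298211  0.07614077  0.06      ]
```

View pics/ov.png

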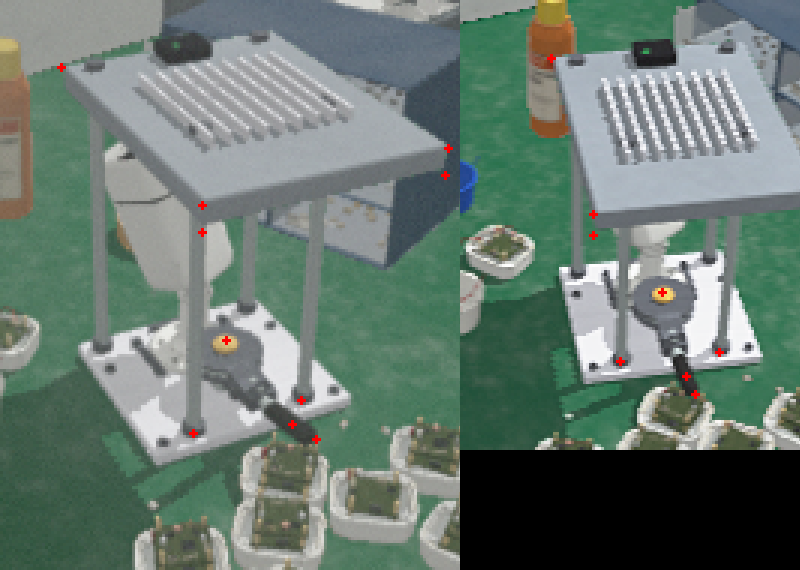

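Request:
apply_moves(
  plan=[
    {"tz": -0.04,"yaw": -0.05},
    {"tz": -0.08,"yaw": -0.1},
    {"tz": -0.113,"yaw": -0.139},
    {"tx": -0.05,"ty": -0.023,"tz": -0.113,"yaw": -0.139},
    {"tx": -0.1,"ty": -0.046,"tz": -0.113,"yaw": -0.139},
    {"tx": -0.15,"ty": -0.069,"tz": -0.113,"yaw": -0.139},
    {"tx": -0.2,"ty": -0.092,"tz": -0.113,"yaw": -0.139},
    {"tx": -0.25,"ty": -0.115,"tz": -0.113,"yaw": -0.139},
  ],
)

```text
schema error: expected keys tx, ty, tz, yaw, grip
```

```bash
cat > s.py <<'E'
from h import *
s,p,Rt=tool()
print("t",round(s["time"],2),"st",np.round(st(p)*1000,1),"F st",np.round(S@s["contact_force"],2),"T",np.round(s["torque"],2),"rot",np.round(s["tool_rot"],3),"ytool err",round(float(np.degrees(np.arctan2(Rt[:,1]@YS,Rt[:,1]@XS))),2),"open",round(s["opening"],3))
E
python3 s.py
```

```text
t 1.6 st [-20.2 349.8 226.7] F st [-1.09  0.03 -0.48] T [-0.04  0.    0.02] rot [3.142 0.    2.732] ytool err -7.95 open 0.092
```

Request:
apply_moves(
  plan=[
    {"tx": 0,"ty": 0,"tz": -0.04,"yaw": -0.05,"grip": 1},
    {"tx": 0,"ty": 0,"tz": -0.08,"yaw": -0.1,"grip": 1},
    {"tx": 0,"ty": 0,"tz": -0.113,"yaw": -0.139,"grip": 1},
    {"tx": -0.05,"ty": -0.023,"tz": -0.113,"yaw": -0.139,"grip": 1},
    {"tx": -0.1,"ty": -0.046,"tz": -0.113,"yaw": -0.139,"grip": 1},
    {"tx": -0.15,"ty": -0.069,"tz": -0.113,"yaw": -0.139,"grip": 1},
    {"tx": -0.2,"ty": -0.092,"tz": -0.113,"yaw": -0.139,"grip": 1},
    {"tx": -0.25,"ty": -0.115,"tz": -0.113,"yaw": -0.139,"grip": 1},
  ],
)

```text
time: 2.6
tool_pos: [0.3936, 0.275, 0.3399]
tool_rot: [3.141, 0.0, 2.871]
contact_force: [0.2, 1.4, -0.6]
opening: 0.0915
```

```bash
python3 s.py
```

```text
t 2.6 st [-169.8  116.8  339.9] F st [ 1.39  0.18 -0.63] T [ 0.01  0.   -0.02] rot [3.141 0.    2.871] ytool err 0.02 open 0.091
```

Request:
apply_moves(
  plan=[
    {"tx": -0.05,"ty": -0.033,"tz": 0,"yaw": 0,"grip": 1},
    {"tx": -0.1,"ty": -0.066,"tz": 0,"yaw": 0,"grip": 1},
    {"tx": -0.157,"ty": -0.1,"tz": 0,"yaw": 0,"grip": 1},
    {"tx": -0.157,"ty": -0.1,"tz": 0.04,"yaw": 0,"grip": 1},
    {"tx": -0.157,"ty": -0.1,"tz": 0.09,"yaw": 0,"grip": 1},
    {"tx": -0.157,"ty": -0.1,"tz": 0.09,"yaw": 0,"grip": 1},
    {"tx": -0.157,"ty": -0.1,"tz": 0.09,"yaw": 0,"grip": 1},
  ],
)

```text
time: 3.48
tool_pos: [0.5181, 0.1384, 0.2517]
tool_rot: [3.14, 0.003, 2.871]
contact_force: [-0.5, 0.8, 0.6]
opening: 0.0918
```

```bash
python3 s.py; python3 - <<'E'
from h import *
im,d=robot.read_camera("wrist");np.savez("wrist1.npz",im=im,d=d)
cv2.imwrite("pics/wrist1.png",im[:,:,::-1])
Q=st(pts("wrist",d));m=(d>0)&(abs(Q[...,2]-.28)<.01)&(Q[...,0]>-.2)
print(m.sum(), np.percentile(Q[m],[.5,50,99.5],axis=0))
q=Q[m]
for y in np.arange(-.1,.1,.015):
    k=abs(q[:,1]-y)<.007
    if k.sum()>10: print(round(y,3),k.sum(),np.round(np.sort(q[k,0])[[0,2,5]]*1000,1),np.round(np.median(q[k,2]),4))
E
```

```text
t 3.48 st [-268.1  -39.7  251.7] F st [0.6  0.65 0.56] T [0.06 0.02 0.02] rot [3.140e+00 3.000e-03 2.871e+00] ytool err 0.04 open 0.092
3431 [[-0.13268022 -0.01959972  0.27004054]
 [-0.13101686  0.00289388  0.27555774]
 [-0.12624754  0.04818895  0.28347839]]
-0.025 121 [-132.3 -131.9 -131.6] 0.2817
-0.01 1106 [-133.4 -132.9 -132.6] 0.2786
0.005 888 [-133.3 -133.  -132.6] 0.2763
0.02 623 [-133.1 -132.7 -132.6] 0.2743
0.035 350 [-132.9 -132.7 -132.6] 0.2723
0.05 71 [-133.  -132.5 -132.3] 0.2708
```

View pics/wrist1.png

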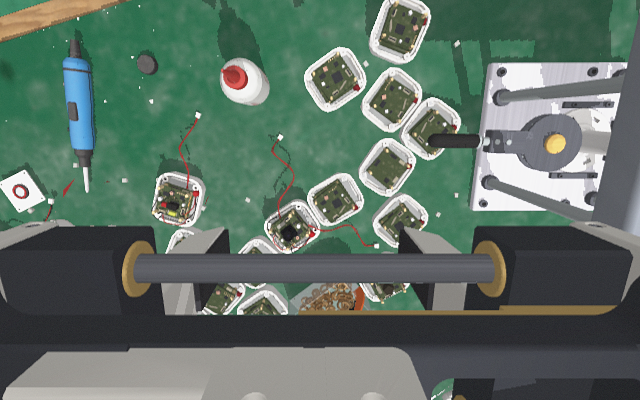

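Request:
apply_moves(
  plan=[
    {"tx": -0.005,"ty": 0,"tz": 0.05,"yaw": 0,"grip": 1},
    {"tx": -0.005,"ty": 0,"tz": 0.1,"yaw": 0,"grip": 1},
    {"tx": -0.005,"ty": 0,"tz": 0.15,"yaw": 0,"grip": 1},
    {"tx": -0.005,"ty": 0,"tz": 0.18,"yaw": 0,"grip": 1},
    {"tx": -0.005,"ty": 0,"tz": 0.198,"yaw": 0,"grip": 1},
    {"tx": -0.005,"ty": 0.03,"tz": 0.198,"yaw": 0,"grip": 1},
    {"tx": -0.005,"ty": 0.06,"tz": 0.198,"yaw": 0,"grip": 1},
    {"tx": -0.005,"ty": 0.07,"tz": 0.198,"yaw": 0,"grip": 1},
  ],
)

```text
time: 4.53
tool_pos: [0.5426, 0.2061, 0.0536]
tool_rot: [3.139, 0.004, 2.873]
contact_force: [-0.7, -0.2, 0.7]
opening: 0.092
```

```bash
python3 s.py; python3 - <<'E'
from h import *
o=[]
for c,(x,y,w,h) in (("scene",(270,100,180,200)),("side",(260,100,180,200))):
    im,d=robot.read_camera(c);o.append(cv2.resize(im[y:y+h,x:x+w,::-1],None,fx=2.2,fy=2.2,interpolation=2))
cv2.imwrite("pics/in1.png",np.hstack(o))
E
```

```text
t 4.53 st [-196.3  -45.2   53.6] F st [-0.39  0.61  0.69] T [ 0.02 -0.03 -0.02] rot [3.139 0.004 2.873] ytool err 0.13 open 0.092
```

View pics/in1.png

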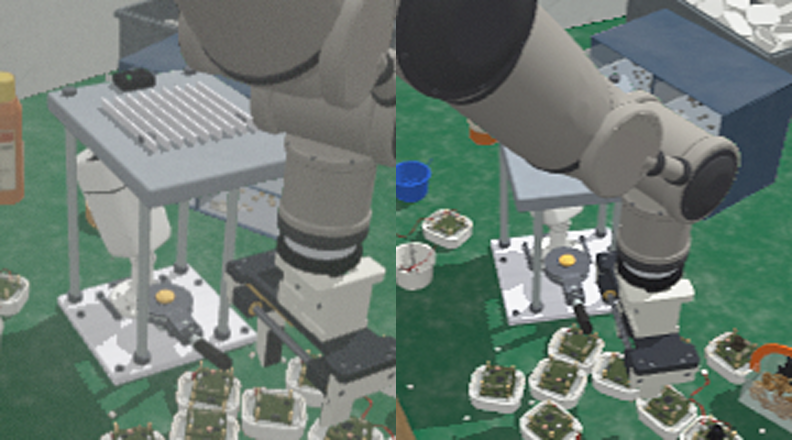

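Request:
apply_moves(
  plan=[
    {"tx": 0.0,"ty": 0.012,"tz": 0.001,"yaw": 0,"grip": 1},
    {"tx": 0.005,"ty": 0.022,"tz": 0.001,"yaw": 0,"grip": 1},
    {"tx": 0.017,"ty": 0.022,"tz": 0.001,"yaw": 0,"grip": 1},
    {"tx": 0.029,"ty": 0.022,"tz": 0.001,"yaw": 0,"grip": 1},
    {"tx": 0.041,"ty": 0.022,"tz": 0.001,"yaw": 0,"grip": 1},
    {"tx": 0.053,"ty": 0.022,"tz": 0.001,"yaw": 0,"grip": 1},
    {"tx": 0.06,"ty": 0.022,"tz": 0.001,"yaw": 0,"grip": 1},
    {"tx": 0.06,"ty": 0.022,"tz": 0.001,"yaw": 0,"grip": 1},
  ],
)

```text
time: 5.62
tool_pos: [0.4884, 0.2417, 0.0511]
tool_rot: [3.141, 0.0, 2.871]
contact_force: [0.8, 0.2, 1.0]
opening: 0.0919
```

```bash
python3 s.py; python3 - <<'E'
from h import *
o=[]
for c,(x,y,w,h) in (("scene",(270,100,180,200)),("side",(260,100,180,200))):
    im,d=robot.read_camera(c);o.append(cv2.resize(im[y:y+h,x:x+w,::-1],None,fx=2.2,fy=2.2,interpolation=2))
cv2.imwrite("pics/in2.png",np.hstack(o))
im,d=robot.read_camera("wrist");cv2.imwrite("pics/wr2.png",im[:,:,::-1])
E
```

```text
t 5.62 st [-176.5   16.5   51.1] F st [ 0.36 -0.69  0.98] T [ 0.17 -0.28 -0.12] rot [3.141 0.    2.871] ytool err 0.05 open 0.092
```

View pics/in2.png

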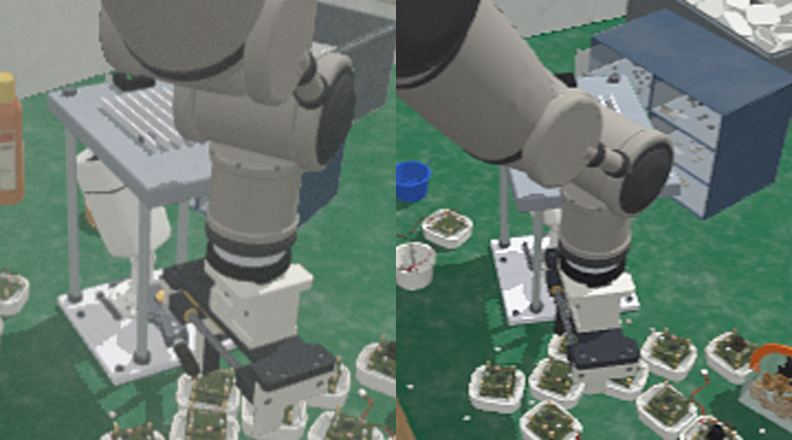

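View pics/wr2.png

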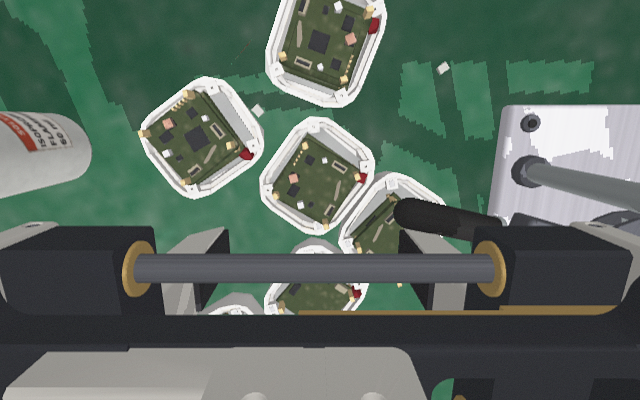

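Request:
apply_moves(
  plan=[
    {"tx": 0.012,"ty": 0,"tz": 0,"yaw": 0,"grip": 1},
    {"tx": 0.022,"ty": 0,"tz": 0,"yaw": 0,"grip": 1},
    {"tx": 0.03,"ty": 0,"tz": 0,"yaw": 0,"grip": 1},
    {"tx": 0.034,"ty": 0,"tz": 0,"yaw": 0,"grip": 1},
  ],
)

```text
time: 6.28
tool_pos: [0.4556, 0.2507, 0.0508]
tool_rot: [3.141, 0.0, 2.871]
contact_force: [3.9, 0.9, 1.3]
opening: 0.0918
```

```bash
cat > w.py <<'E'
from h import *
import sys
im,d=robot.read_camera("wrist");
Q=st(pts("wrist",d));m=(d>0)&(Q[...,2]>.045)&(Q[...,2]<.085)&(Q[...,0]>-.155)&(Q[...,0]<-.06)&(abs(Q[...,1])<.12)&(im.max(-1)<75)
m[225:]=False
q=Q[m]
if len(q)>30:
    c=q[:,:2];th=np.arctan2(np.median(c[:,1]/1),-np.median(c[:,0]))
    print("lever th",round(float(th),3),len(q),"maxr",np.round(np.percentile(np.hypot(c[:,0],c[:,1]),98),4))
if len(sys.argv)>1: cv2.imwrite("pics/"+sys.argv[1],im[:,:,::-1])
E
python3 s.py; python3 w.py wr3.png
```

```text
t 6.28 st [-176.6   50.5   50.8] F st [ 1.92 -3.56  1.32] T [ 0.04 -0.67 -0.31] rot [3.141 0.    2.871] ytool err 0.03 open 0.092
lever th 0.57 848 maxr 0.1436
```

View pics/wr3.png

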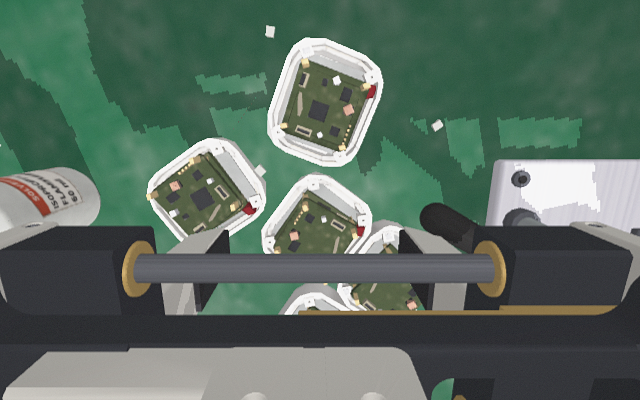

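Request:
apply_moves(
  plan=[
    {"tx": -0.003,"ty": -0.035,"tz": 0,"yaw": 0,"grip": 1},
    {"tx": 0.02,"ty": -0.035,"tz": 0,"yaw": 0,"grip": 1},
    {"tx": 0.052,"ty": -0.035,"tz": 0,"yaw": 0,"grip": 1},
    {"tx": 0.054,"ty": -0.015,"tz": 0,"yaw": 0,"grip": 1},
    {"tx": 0.054,"ty": 0,"tz": 0,"yaw": 0,"grip": 1},
    {"tx": 0.044,"ty": 0,"tz": 0,"yaw": 0,"grip": 1},
    {"tx": 0.025,"ty": 0,"tz": 0,"yaw": 0,"grip": 1},
    {"tx": 0.005,"ty": 0,"tz": 0,"yaw": 0,"grip": 1},
  ],
)

```text
time: 7.32
tool_pos: [0.4512, 0.2503, 0.0501]
tool_rot: [-3.139, -0.003, 2.871]
contact_force: [-10.2, -4.7, 1.8]
opening: 0.0915
```

```bash
python3 s.py; python3 w.py wr4.png
```

```text
t 7.33 st [-178.1   54.6   50.1] F st [-7.26  8.54  1.83] T [-0.67  1.81  0.36] rot [-3.139e+00 -3.000e-03  2.871e+00] ytool err 0.01 open 0.092
```

View pics/wr4.png

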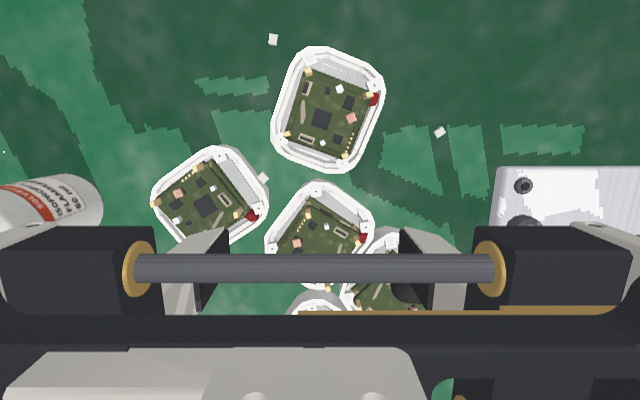

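```bash
python3 s.py; python3 - <<'E'
from h import *
o=[]
for c,(x,y,w,h) in (("scene",(270,100,180,200)),("side",(260,100,180,200))):
    im,d=robot.read_camera(c);o.append(cv2.resize(im[y:y+h,x:x+w,::-1],None,fx=2.2,fy=2.2,interpolation=2))
cv2.imwrite("pics/in3.png",np.hstack(o))
E
python3 s.py
```

```text
t 7.38 st [-177.7   51.6   50.3] F st [ 0.57 -2.7   0.41] T [-0.01 -0.1   0.03] rot [-3.141  0.     2.87 ] ytool err -0.06 open 0.092
t 7.47 st [-177.1   53.2   50.5] F st [-0.04 -0.65 -0.27] T [-0.   -0.03  0.03] rot [3.141e+00 1.000e-03 2.868e+00] ytool err -0.12 open 0.092
```

View pics/in3.png

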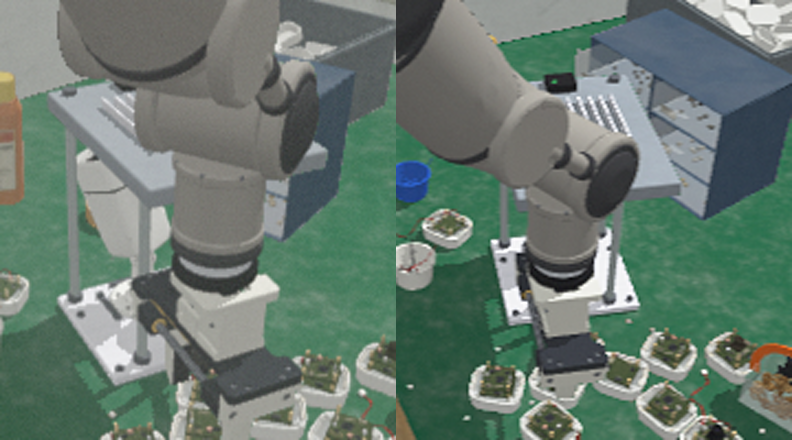

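Request:
apply_moves(
  plan=[
    {"tx": -0.01,"ty": 0,"tz": 0,"yaw": 0,"grip": 1},
    {"tx": -0.025,"ty": 0,"tz": 0,"yaw": 0,"grip": 1},
    {"tx": -0.04,"ty": 0,"tz": 0,"yaw": 0,"grip": 1},
    {"tx": -0.055,"ty": 0,"tz": 0,"yaw": 0,"grip": 1},
    {"tx": -0.07,"ty": 0,"tz": 0,"yaw": 0,"grip": 1},
    {"tx": -0.085,"ty": 0,"tz": 0,"yaw": 0,"grip": 1},
    {"tx": -0.1,"ty": 0,"tz": 0,"yaw": 0,"grip": 1},
    {"tx": -0.105,"ty": 0,"tz": 0,"yaw": 0,"grip": 1},
  ],
)

```text
time: 8.48
tool_pos: [0.5538, 0.2234, 0.0507]
tool_rot: [3.141, 0.001, 2.87]
contact_force: [-0.1, 0.1, -0.7]
opening: 0.092
```

```bash
python3 s.py; python3 w.py wr5.png;python3 - <<'E'
from h import *
o=[]
for c,(x,y,w,h) in (("scene",(270,100,180,200)),("side",(260,100,180,200))):
    im,d=robot.read_camera(c);o.append(cv2.resize(im[y:y+h,x:x+w,::-1],None,fx=2.2,fy=2.2,interpolation=2))
cv2.imwrite("pics/in4.png",np.hstack(o))
E
python3 s.py
```

```text
t 8.47 st [-176.7  -51.5   50.7] F st [ 0.04  0.07 -0.66] T [-0.02 -0.02  0.06] rot [3.141e+00 1.000e-03 2.870e+00] ytool err -0.03 open 0.092
lever th -0.416 202 maxr 0.0861
t 8.62 st [-176.7  -50.2   50.6] F st [0.1  0.16 0.48] T [-0.02 -0.02 -0.07] rot [-3.142  0.     2.87 ] ytool err -0.01 open 0.092
```

View pics/in4.png

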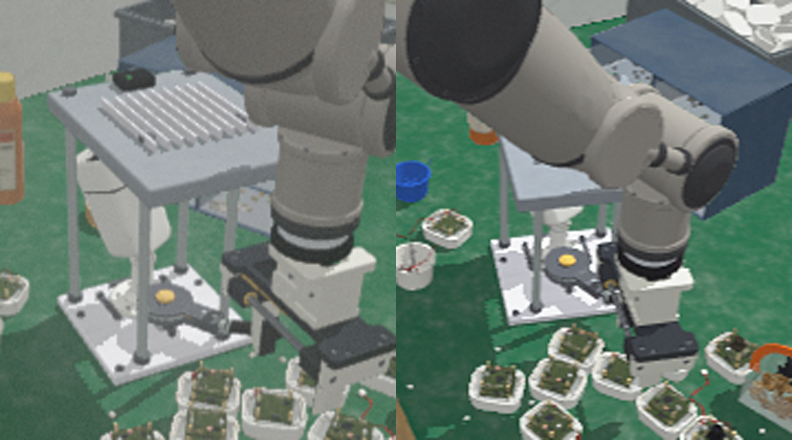

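View pics/wr5.png

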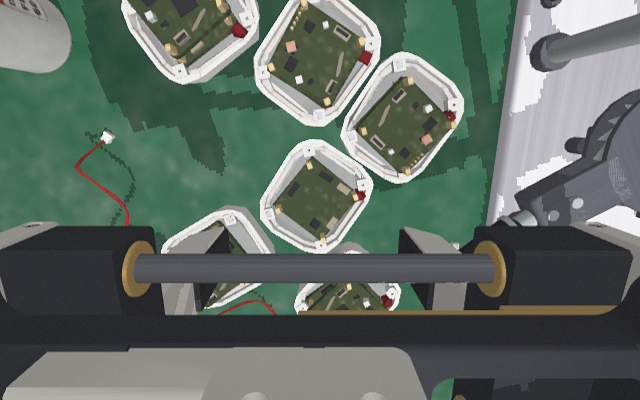

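Request:
apply_moves(
  plan=[
    {"tx": 0.003,"ty": -0.035,"tz": 0,"yaw": 0,"grip": 1},
    {"tx": -0.02,"ty": -0.035,"tz": 0,"yaw": 0,"grip": 1},
    {"tx": -0.05,"ty": -0.035,"tz": 0,"yaw": 0,"grip": 1},
    {"tx": -0.053,"ty": -0.015,"tz": 0,"yaw": 0,"grip": 1},
    {"tx": -0.053,"ty": 0,"tz": 0,"yaw": 0,"grip": 1},
    {"tx": -0.04,"ty": 0,"tz": 0,"yaw": 0,"grip": 1},
    {"tx": -0.028,"ty": 0,"tz": 0,"yaw": 0,"grip": 1},
    {"tx": -0.016,"ty": 0,"tz": 0,"yaw": 0,"grip": 1},
  ],
)

```text
time: 9.62
tool_pos: [0.5714, 0.2095, 0.0525]
tool_rot: [-3.13, 0.011, 2.87]
contact_force: [14.7, -55.4, 8.2]
opening: 0.0919
```

```bash
python3 s.py; python3 w.py wr6.png
```

```text
t 9.62 st [-185.3  -72.2   52.5] F st [-49.4  -28.96   8.24] T [-8.77 -2.28 -1.28] rot [-3.13   0.011  2.87 ] ytool err -0.03 open 0.092
lever th -0.394 3267 maxr 0.1365
```

Request:
apply_moves(
  plan=[
    {"tx": 0.012,"ty": 0,"tz": 0,"yaw": 0,"grip": 1},
    {"tx": 0.024,"ty": 0,"tz": 0,"yaw": 0,"grip": 1},
    {"tx": 0.036,"ty": 0,"tz": 0,"yaw": 0,"grip": 1},
    {"tx": 0.048,"ty": 0,"tz": 0,"yaw": 0,"grip": 1},
    {"tx": 0.06,"ty": 0,"tz": 0,"yaw": 0,"grip": 1},
    {"tx": 0.072,"ty": 0,"tz": 0,"yaw": 0,"grip": 1},
  ],
)

```text
time: 10.42
tool_pos: [0.4978, 0.24, 0.0509]
tool_rot: [3.14, 0.001, 2.872]
contact_force: [3.5, 1.2, 0.1]
opening: 0.0914
```

```bash
python3 s.py; python3 w.py wr7.png; python3 s.py
```

```text
t 10.43 st [-175.6    7.    50.9] F st [ 2.12 -3.08  0.09] T [ 0.2  -0.72 -0.22] rot [3.140e+00 1.000e-03 2.872e+00] ytool err 0.06 open 0.091
lever th 0.264 2375 maxr 0.1422
t 10.47 st [-175.7    8.6   50.8] F st [ 0.61 -0.38  1.05] T [ 0.15 -0.29 -0.12] rot [ 3.141e+00 -1.000e-03  2.872e+00] ytool err 0.09 open 0.092
```

View pics/wr6.png

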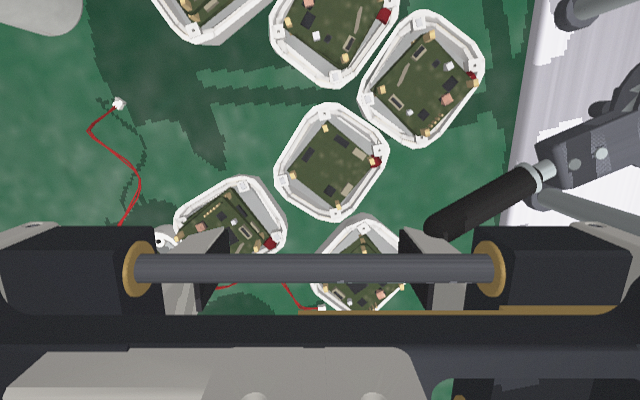

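View pics/wr7.png

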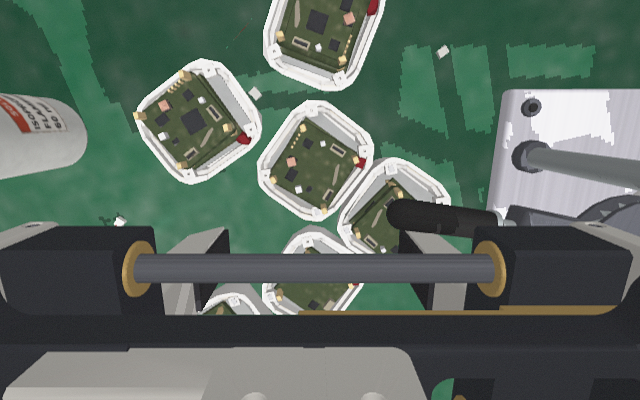

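Request:
apply_moves(
  plan=[
    {"tx": 0.012,"ty": 0,"tz": 0,"yaw": 0,"grip": 1},
    {"tx": 0.024,"ty": 0,"tz": 0,"yaw": 0,"grip": 1},
    {"tx": 0.034,"ty": 0,"tz": 0,"yaw": 0,"grip": 1},
    {"tx": 0.042,"ty": 0,"tz": 0,"yaw": 0,"grip": 1},
    {"tx": 0.042,"ty": 0,"tz": 0,"yaw": 0,"grip": 1},
  ],
)

```text
time: 11.1
tool_pos: [0.4568, 0.25, 0.0506]
tool_rot: [-3.141, -0.001, 2.872]
contact_force: [1.4, -0.5, 1.5]
opening: 0.0916
```

```bash
python3 s.py; python3 w.py wr8.png; python3 s.py
```

```text
t 11.1 st [-176.9   49.1   50.6] F st [-0.06 -1.5   1.53] T [ 0.06 -0.25 -0.13] rot [-3.141e+00 -1.000e-03  2.872e+00] ytool err 0.06 open 0.092
lever th 0.557 891 maxr 0.1431
t 11.15 st [-177.    48.9   50.6] F st [-0.69 -0.78  1.36] T [ 0.04 -0.14 -0.04] rot [-3.141e+00 -1.000e-03  2.871e+00] ytool err 0.05 open 0.092
```

Request:
apply_moves(
  plan=[
    {"tx": -0.003,"ty": -0.035,"tz": 0,"yaw": 0,"grip": 1},
    {"tx": 0.03,"ty": -0.035,"tz": 0,"yaw": 0.1,"grip": 1},
    {"tx": 0.066,"ty": -0.035,"tz": 0,"yaw": 0.18,"grip": 1},
    {"tx": 0.066,"ty": -0.015,"tz": 0,"yaw": 0.18,"grip": 1},
    {"tx": 0.066,"ty": 0,"tz": 0,"yaw": 0.18,"grip": 1},
    {"tx": 0.055,"ty": 0,"tz": 0,"yaw": 0.18,"grip": 1},
    {"tx": 0.043,"ty": 0,"tz": 0,"yaw": 0.18,"grip": 1},
    {"tx": 0.031,"ty": 0,"tz": 0,"yaw": 0.18,"grip": 1},
  ],
)

```text
time: 12.15
tool_pos: [0.4283, 0.2573, 0.0503]
tool_rot: [-3.14, -0.001, 2.69]
contact_force: [-1.1, -0.2, -0.2]
opening: 0.0919
```

```bash
python3 s.py
```

```text
t 12.15 st [-177.6   78.5   50.3] F st [-0.52  0.98 -0.24] T [-0.13  0.31  0.1 ] rot [-3.14e+00 -1.00e-03  2.69e+00] ytool err -10.34 open 0.092
```

Request:
apply_moves(
  plan=[
    {"tx": -0.015,"ty": 0.0027,"tz": 0,"yaw": 0,"grip": 1},
    {"tx": -0.031,"ty": 0.0056,"tz": 0,"yaw": -0.03,"grip": 1},
    {"tx": -0.047,"ty": 0.0085,"tz": 0,"yaw": -0.07,"grip": 1},
    {"tx": -0.063,"ty": 0.0115,"tz": 0,"yaw": -0.11,"grip": 1},
    {"tx": -0.079,"ty": 0.0144,"tz": 0,"yaw": -0.15,"grip": 1},
    {"tx": -0.095,"ty": 0.0173,"tz": 0,"yaw": -0.18,"grip": 1},
    {"tx": -0.111,"ty": 0.0202,"tz": 0,"yaw": -0.18,"grip": 1},
    {"tx": -0.122,"ty": 0.0222,"tz": 0,"yaw": -0.18,"grip": 1},
  ],
)

```text
time: 13.15
tool_pos: [0.5491, 0.2246, 0.0508]
tool_rot: [3.141, 0.001, 2.87]
contact_force: [-0.9, 0.7, 0.8]
opening: 0.0916
```

```bash
python3 s.py
```

```text
t 13.15 st [-176.8  -46.6   50.8] F st [0.45 1.02 0.82] T [0.1  0.14 0.13] rot [3.141e+00 1.000e-03 2.870e+00] ytool err -0.04 open 0.092
```

Request:
apply_moves(
  plan=[
    {"tx": 0.003,"ty": -0.035,"tz": 0,"yaw": 0,"grip": 1},
    {"tx": -0.03,"ty": -0.035,"tz": 0,"yaw": -0.1,"grip": 1},
    {"tx": -0.066,"ty": -0.035,"tz": 0,"yaw": -0.18,"grip": 1},
    {"tx": -0.066,"ty": -0.015,"tz": 0,"yaw": -0.18,"grip": 1},
    {"tx": -0.066,"ty": 0,"tz": 0,"yaw": -0.18,"grip": 1},
    {"tx": -0.055,"ty": 0,"tz": 0,"yaw": -0.18,"grip": 1},
    {"tx": -0.045,"ty": 0,"tz": 0,"yaw": -0.18,"grip": 1},
    {"tx": -0.035,"ty": 0,"tz": 0,"yaw": -0.18,"grip": 1},
  ],
)

```text
time: 14.15
tool_pos: [0.5811, 0.2153, 0.0515]
tool_rot: [-3.141, 0.003, 3.051]
contact_force: [3.9, -3.0, 0.9]
opening: 0.0916
```

```bash
python3 s.py; python3 w.py wr9.png
```

```text
t 14.15 st [-177.1  -79.9   51.5] F st [-1.83 -4.57  0.91] T [-0.5  -0.62 -0.19] rot [-3.141e+00  3.000e-03  3.051e+00] ytool err 10.33 open 0.092
lever th -0.342 3427 maxr 0.1397
```

View pics/wr9.png

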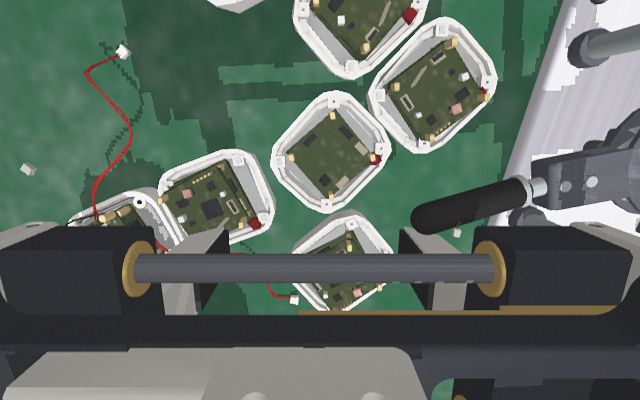

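Request:
apply_moves(
  plan=[
    {"tx": 0.014,"ty": 0.0025,"tz": 0,"yaw": 0.02,"grip": 1},
    {"tx": 0.028,"ty": 0.005,"tz": 0,"yaw": 0.06,"grip": 1},
    {"tx": 0.042,"ty": 0.0076,"tz": 0,"yaw": 0.1,"grip": 1},
    {"tx": 0.056,"ty": 0.0102,"tz": 0,"yaw": 0.14,"grip": 1},
    {"tx": 0.07,"ty": 0.0127,"tz": 0,"yaw": 0.18,"grip": 1},
    {"tx": 0.083,"ty": 0.0151,"tz": 0,"yaw": 0.18,"grip": 1},
    {"tx": 0.095,"ty": 0.0173,"tz": 0,"yaw": 0.18,"grip": 1},
  ],
)

```text
time: 15.08
tool_pos: [0.4882, 0.2424, 0.0512]
tool_rot: [3.14, 0.002, 2.871]
contact_force: [4.1, 0.8, 0.4]
opening: 0.0921
```

```bash
python3 s.py; python3 w.py wr10.png;python3 s.py
```

```text
t 15.07 st [-175.9   16.9   51.2] F st [ 1.87 -3.7   0.41] T [ 0.18 -0.74 -0.27] rot [3.140e+00 2.000e-03 2.871e+00] ytool err 0.04 open 0.092
lever th 0.337 1984 maxr 0.143
t 15.12 st [-176.2   18.7   51. ] F st [ 0.83 -1.33  0.55] T [ 0.13 -0.32 -0.19] rot [ 3.141 -0.     2.872] ytool err 0.08 open 0.092
```

Request:
apply_moves(
  plan=[
    {"tx": 0.012,"ty": 0,"tz": 0,"yaw": 0,"grip": 1},
    {"tx": 0.024,"ty": 0,"tz": 0,"yaw": 0,"grip": 1},
    {"tx": 0.034,"ty": 0,"tz": 0,"yaw": 0,"grip": 1},
    {"tx": 0.034,"ty": 0,"tz": 0,"yaw": 0,"grip": 1},
  ],
)

```text
time: 15.62
tool_pos: [0.4542, 0.2508, 0.0507]
tool_rot: [-3.141, -0.001, 2.872]
contact_force: [1.3, -0.7, 1.9]
opening: 0.0916
```

```bash
python3 s.py; python3 w.py wr11.png; python3 s.py
```

```text
t 15.62 st [-176.9   51.9   50.7] F st [-0.27 -1.47  1.94] T [-0.02 -0.26 -0.04] rot [-3.141e+00 -1.000e-03  2.872e+00] ytool err 0.08 open 0.092
lever th 0.576 807 maxr 0.1433
t 15.68 st [-177.    51.6   50.6] F st [-0.07 -0.9   1.94] T [-0.06 -0.16 -0.02] rot [-3.140e+00 -2.000e-03  2.872e+00] ytool err 0.07 open 0.092
```

Request:
apply_moves(
  plan=[
    {"tx": -0.003,"ty": -0.035,"tz": 0,"yaw": 0,"grip": 1},
    {"tx": 0.03,"ty": -0.035,"tz": 0,"yaw": 0.1,"grip": 1},
    {"tx": 0.066,"ty": -0.035,"tz": 0,"yaw": 0.18,"grip": 1},
    {"tx": 0.066,"ty": -0.015,"tz": 0,"yaw": 0.18,"grip": 1},
    {"tx": 0.066,"ty": 0,"tz": 0,"yaw": 0.18,"grip": 1},
    {"tx": 0.055,"ty": 0,"tz": 0,"yaw": 0.18,"grip": 1},
    {"tx": 0.043,"ty": 0,"tz": 0,"yaw": 0.18,"grip": 1},
    {"tx": 0.031,"ty": 0,"tz": 0,"yaw": 0.18,"grip": 1},
  ],
)

```text
time: 16.68
tool_pos: [0.4259, 0.258, 0.0503]
tool_rot: [-3.14, -0.001, 2.69]
contact_force: [-2.0, -1.1, -0.5]
opening: 0.0919
```

```bash
python3 s.py
```

```text
t 16.68 st [-177.5   81.1   50.3] F st [-1.64  1.66 -0.47] T [-0.04  0.31  0.12] rot [-3.14e+00 -1.00e-03  2.69e+00] ytool err -10.33 open 0.092
```

Request:
apply_moves(
  plan=[
    {"tx": -0.015,"ty": 0.0027,"tz": 0,"yaw": 0,"grip": 1},
    {"tx": -0.031,"ty": 0.0056,"tz": 0,"yaw": -0.03,"grip": 1},
    {"tx": -0.047,"ty": 0.0085,"tz": 0,"yaw": -0.07,"grip": 1},
    {"tx": -0.063,"ty": 0.0115,"tz": 0,"yaw": -0.11,"grip": 1},
    {"tx": -0.079,"ty": 0.0144,"tz": 0,"yaw": -0.15,"grip": 1},
    {"tx": -0.095,"ty": 0.0173,"tz": 0,"yaw": -0.18,"grip": 1},
    {"tx": -0.111,"ty": 0.0202,"tz": 0,"yaw": -0.18,"grip": 1},
    {"tx": -0.125,"ty": 0.0227,"tz": 0,"yaw": -0.18,"grip": 1},
  ],
)

```text
time: 17.68
tool_pos: [0.5495, 0.2244, 0.0508]
tool_rot: [3.141, 0.001, 2.87]
contact_force: [-0.9, 1.1, 0.4]
opening: 0.0916
```

```bash
python3 s.py
```

```text
t 17.68 st [-176.8  -47.    50.8] F st [0.84 1.21 0.37] T [0.16 0.23 0.09] rot [3.141e+00 1.000e-03 2.870e+00] ytool err -0.03 open 0.092
```

Request:
apply_moves(
  plan=[
    {"tx": 0.003,"ty": -0.035,"tz": 0,"yaw": 0,"grip": 1},
    {"tx": -0.03,"ty": -0.035,"tz": 0,"yaw": -0.1,"grip": 1},
    {"tx": -0.066,"ty": -0.035,"tz": 0,"yaw": -0.18,"grip": 1},
    {"tx": -0.066,"ty": -0.015,"tz": 0,"yaw": -0.18,"grip": 1},
    {"tx": -0.066,"ty": 0,"tz": 0,"yaw": -0.18,"grip": 1},
    {"tx": -0.055,"ty": 0,"tz": 0,"yaw": -0.18,"grip": 1},
    {"tx": -0.045,"ty": 0,"tz": 0,"yaw": -0.18,"grip": 1},
    {"tx": -0.035,"ty": 0,"tz": 0,"yaw": -0.18,"grip": 1},
  ],
)

```text
time: 18.68
tool_pos: [0.5821, 0.2148, 0.0515]
tool_rot: [-3.141, 0.004, 3.051]
contact_force: [6.9, -5.7, -0.3]
opening: 0.0918
```

```bash
python3 s.py; python3 w.py wr12.png
```

```text
t 18.68 st [-177.3  -81.    51.5] F st [-3.67 -8.23 -0.32] T [-1.01 -1.08 -0.37] rot [-3.141  0.004  3.051] ytool err 10.32 open 0.092
lever th -0.355 3414 maxr 0.1397
```

Request:
apply_moves(
  plan=[
    {"tx": 0.014,"ty": 0.0025,"tz": 0,"yaw": 0.02,"grip": 1},
    {"tx": 0.028,"ty": 0.005,"tz": 0,"yaw": 0.06,"grip": 1},
    {"tx": 0.042,"ty": 0.0076,"tz": 0,"yaw": 0.1,"grip": 1},
    {"tx": 0.056,"ty": 0.0102,"tz": 0,"yaw": 0.14,"grip": 1},
    {"tx": 0.07,"ty": 0.0127,"tz": 0,"yaw": 0.18,"grip": 1},
  ],
)

```text
time: 19.35
tool_pos: [0.5156, 0.2318, 0.0521]
tool_rot: [-3.141, 0.008, 2.869]
contact_force: [11.2, -17.3, 0.9]
opening: 0.0917
```

```bash
python3 s.py; python3 w.py wr13.png;python3 s.py
```

```text
t 19.35 st [-178.8  -12.4   52.1] F st [-13.65 -15.43   0.91] T [-2.75 -2.04 -0.71] rot [-3.141  0.008  2.869] ytool err -0.11 open 0.092
lever th 0.117 2861 maxr 0.1413
t 19.4 st [-178.7  -10.4   52. ] F st [-11.3  -11.05   1.74] T [-2.23 -1.53 -0.63] rot [-3.14   0.006  2.867] ytool err -0.19 open 0.092
```

```bash
for i in 1 2 3; do python3 w.py; python3 s.py;done
```

```text
lever th 0.112 2830 maxr 0.1412
t 19.45 st [-178.6  -11.    52.1] F st [-10.23 -12.81  -0.15] T [-2.31 -1.54 -0.56] rot [-3.14   0.006  2.87 ] ytool err -0.06 open 0.092
lever th 0.11 2855 maxr 0.1413
t 19.5 st [-178.6  -11.4   52. ] F st [-10.07 -10.99   1.17] T [-2.24 -1.52 -0.54] rot [-3.14   0.006  2.87 ] ytool err -0.02 open 0.092
lever th 0.108 2857 maxr 0.1412
t 19.55 st [-178.6  -11.5   52. ] F st [-10.62 -11.93   2.21] T [-2.15 -1.43 -0.49] rot [-3.14   0.006  2.87 ] ytool err -0.01 open 0.092
```

View pics/wr13.png

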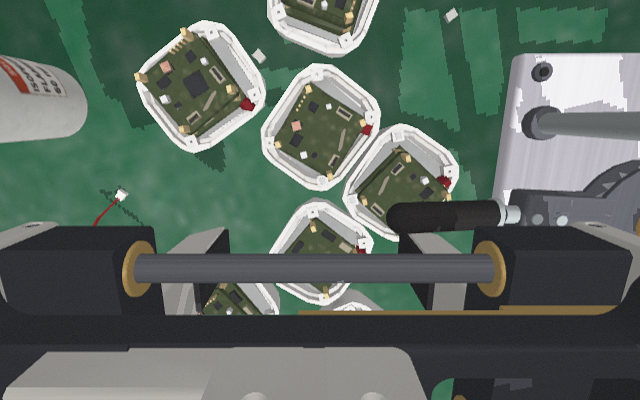

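Request:
apply_moves(
  plan=[
    {"tx": -0.01,"ty": -0.005,"tz": 0,"yaw": 0,"grip": 1},
    {"tx": -0.016,"ty": -0.03,"tz": 0,"yaw": 0,"grip": 1},
    {"tx": -0.016,"ty": -0.052,"tz": 0,"yaw": 0,"grip": 1},
    {"tx": 0.02,"ty": -0.052,"tz": 0,"yaw": 0,"grip": 1},
    {"tx": 0.065,"ty": -0.052,"tz": 0,"yaw": 0,"grip": 1},
    {"tx": 0.075,"ty": -0.035,"tz": 0,"yaw": 0,"grip": 1},
    {"tx": 0.075,"ty": -0.015,"tz": 0,"yaw": 0,"grip": 1},
    {"tx": 0.075,"ty": -0.001,"tz": 0,"yaw": 0,"grip": 1},
  ],
)

```text
time: 20.55
tool_pos: [0.4394, 0.254, 0.0508]
tool_rot: [-3.141, -0.001, 2.871]
contact_force: [0.4, -0.1, -0.1]
opening: 0.0917
```

```bash
python3 s.py; python3 w.py wr14.png; python3 s.py
```

```text
t 20.55 st [-177.8   66.9   50.8] F st [-0.03 -0.38 -0.13] T [-0.01 -0.02 -0.01] rot [-3.141e+00 -1.000e-03  2.871e+00] ytool err 0.05 open 0.092
t 20.6 st [-176.3   66.3   50.9] F st [0.12 0.33 0.35] T [ 0.08 -0.03 -0.  ] rot [3.141 0.    2.871] ytool err 0.05 open 0.092
```

View pics/wr14.png

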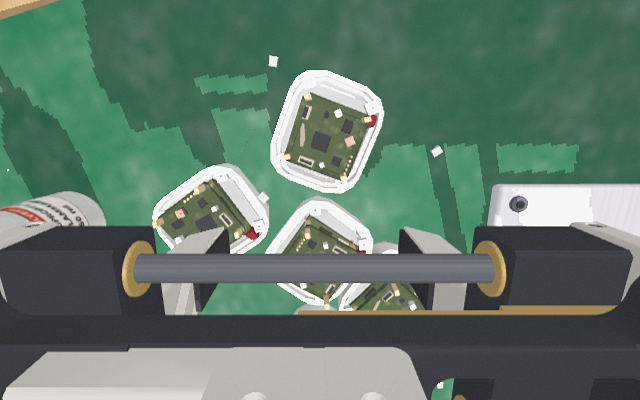

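Request:
apply_moves(
  plan=[
    {"tx": -0.016,"ty": 0,"tz": 0,"yaw": 0,"grip": 1},
    {"tx": -0.031,"ty": 0,"tz": 0,"yaw": 0,"grip": 1},
    {"tx": -0.043,"ty": 0,"tz": 0,"yaw": 0,"grip": 1},
    {"tx": -0.055,"ty": 0,"tz": 0,"yaw": 0,"grip": 1},
    {"tx": -0.07,"ty": 0,"tz": 0,"yaw": 0,"grip": 1},
    {"tx": -0.085,"ty": 0,"tz": 0,"yaw": 0,"grip": 1},
    {"tx": -0.1,"ty": 0,"tz": 0,"yaw": 0,"grip": 1},
    {"tx": -0.113,"ty": 0,"tz": 0,"yaw": 0,"grip": 1},
  ],
)

```text
time: 21.6
tool_pos: [0.5506, 0.2232, 0.0507]
tool_rot: [3.141, 0.0, 2.871]
contact_force: [0.2, 0.3, -0.0]
opening: 0.0917
```

```bash
python3 s.py; python3 w.py wr15.png; python3 - <<'E'
from h import *
o=[]
for c,(x,y,w,h) in (("scene",(270,130,180,170)),("side",(260,130,180,170))):
    im,d=robot.read_camera(c);o.append(cv2.resize(im[y:y+h,x:x+w,::-1],None,fx=2.2,fy=2.2,interpolation=2))
cv2.imwrite("pics/in5.png",np.hstack(o))
E
python3 s.py
```

```text
t 21.6 st [-177.7  -48.4   50.7] F st [ 0.32 -0.17 -0.03] T [-0.01 -0.04 -0.02] rot [3.141 0.    2.871] ytool err 0.01 open 0.092
lever th -0.397 171 maxr 0.0842
t 21.75 st [-177.8  -47.8   50.5] F st [-0.45  0.55 -0.25] T [ 0.05  0.04 -0.02] rot [ 3.142 -0.     2.87 ] ytool err -0.02 open 0.092
```

View pics/in5.png

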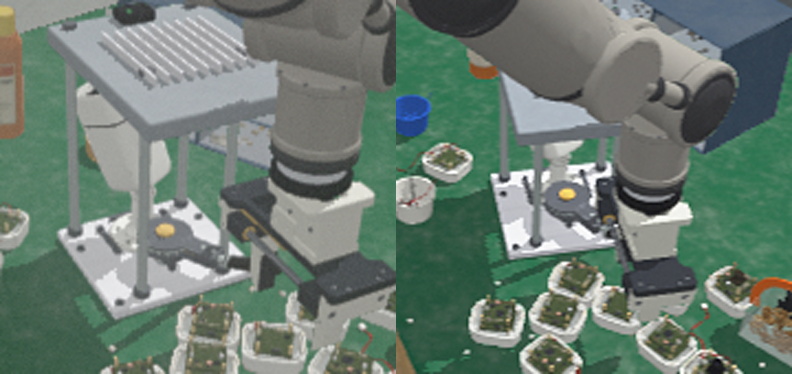

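Request:
apply_moves(
  plan=[
    {"tx": -0.004,"ty": 0,"tz": 0,"yaw": 0,"grip": 1},
    {"tx": -0.006,"ty": 0,"tz": 0,"yaw": 0,"grip": 1},
    {"tx": -0.006,"ty": 0,"tz": 0,"yaw": 0,"grip": 1},
    {"tx": 0.01,"ty": -0.005,"tz": 0,"yaw": 0,"grip": 1},
    {"tx": 0.015,"ty": -0.04,"tz": 0,"yaw": 0,"grip": 1},
    {"tx": 0.015,"ty": -0.085,"tz": 0,"yaw": 0,"grip": 1},
    {"tx": 0.015,"ty": -0.095,"tz": 0,"yaw": 0,"grip": 1},
    {"tx": 0.015,"ty": -0.095,"tz": -0.02,"yaw": 0,"grip": 1},
  ],
)

```text
time: 22.75
tool_pos: [0.5089, 0.1353, 0.0701]
tool_rot: [-3.141, -0.002, 2.869]
contact_force: [0.7, -0.1, -0.2]
opening: 0.0917
```

```bash
python3 s.py; python3 w.py wr16.png
```

```text
t 22.75 st [-273.5  -31.7   70.1] F st [ 0.11 -0.72 -0.21] T [ 0.04 -0.02  0.03] rot [-3.141e+00 -2.000e-03  2.869e+00] ytool err -0.08 open 0.092
```

View pics/wr16.png

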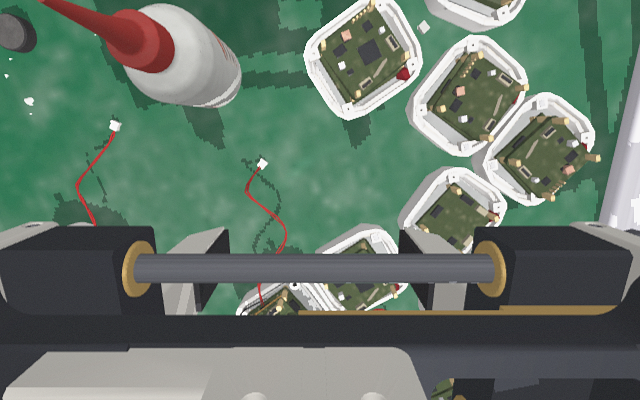

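Request:
apply_moves(
  plan=[
    {"tx": 0,"ty": 0,"tz": -0.04,"yaw": 0,"grip": 1},
    {"tx": 0,"ty": 0,"tz": -0.09,"yaw": 0,"grip": 1},
    {"tx": 0,"ty": 0,"tz": -0.14,"yaw": 0,"grip": 1},
    {"tx": -0.02,"ty": 0,"tz": -0.18,"yaw": 0,"grip": 1},
    {"tx": -0.04,"ty": 0,"tz": -0.18,"yaw": 0,"grip": 1},
    {"tx": -0.04,"ty": 0,"tz": -0.18,"yaw": 0,"grip": 1},
  ],
)

```text
time: 23.55
tool_pos: [0.5491, 0.1255, 0.2505]
tool_rot: [3.141, 0.001, 2.871]
contact_force: [-1.0, -0.1, 0.1]
opening: 0.0918
```

```bash
python3 s.py; python3 w.py wr17.png; python3 - <<'E'
from h import *
o=[]
for c,(x,y,w,h) in (("scene",(230,130,180,170)),("side",(240,110,180,170))):
    im,d=robot.read_camera(c);o.append(cv2.resize(im[y:y+h,x:x+w,::-1],None,fx=2.2,fy=2.2,interpolation=2))
    f=np.load(c+".npz");df=abs(d-f["d"])
    P=pts(c,f["d"]);Q=st(P)
    for l in ["foot","head","bottle_mid","cup_mid","shell_mid"]:
        r=robot.tip_of(l,c);print(c,l,[(np.round(q["pixel"]).tolist(),round(q["confidence"],2)) for q in r[:3]])
cv2.imwrite("pics/in6.png",np.hstack(o))
E
```

```text
t 23.55 st [-272.2  -73.1  250.5] F st [-0.35  0.89  0.06] T [0.02 0.02 0.03] rot [3.141e+00 1.000e-03 2.871e+00] ytool err 0.0 open 0.092
lever th -0.517 735 maxr 0.1399
scene foot [([234.0, 333.0], 0.93)]
scene head [([188.0, 324.0], 0.93)]
scene bottle_mid [([353.0, 402.0], 0.89)]
scene cup_mid [([255.0, 258.0], 0.58), ([217.0, 242.0], 0.58)]
scene shell_mid [([232.0, 258.0], 0.86), ([162.0, 348.0], 0.49)]
side foot [([213.0, 333.0], 0.66)]
side head []
side bottle_mid [([320.0, 339.0], 0.98)]
side cup_mid [([220.0, 268.0], 0.76), ([184.0, 268.0], 0.6)]
side shell_mid [([201.0, 273.0], 0.82)]
```

View pics/in6.png

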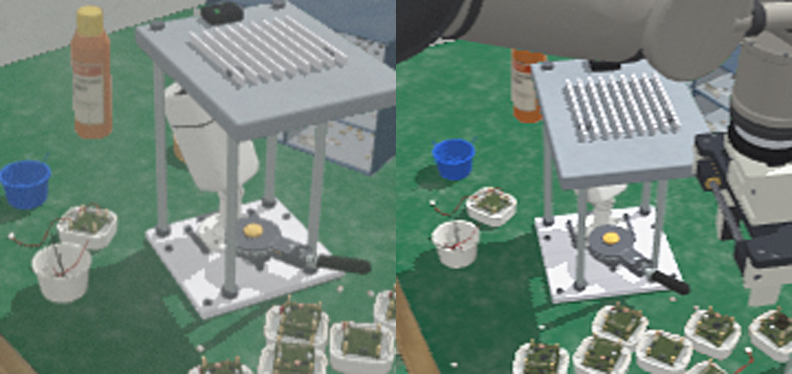

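View pics/wr17.png

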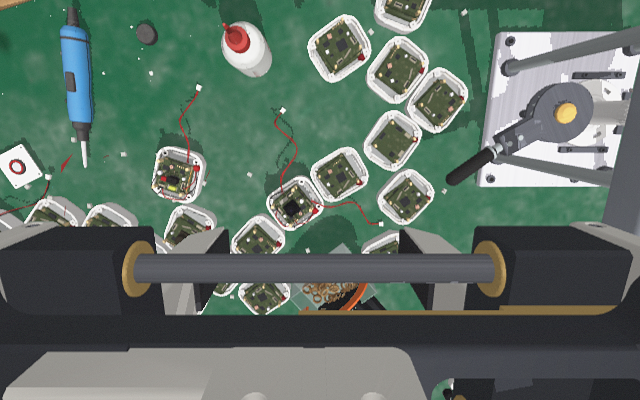

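```bash
python3 - <<'E'
from h import *
f=np.load("scene.npz");im,d=robot.read_camera("scene")
for n,(r0,r1,c0,c1) in dict(cam=(165,225,305,345),cup=(243,268,244,272),shell=(222,244,255,285),bottle=(312,376,385,420)).items():
    a=cv2.cvtColor(f["im"],7).astype(np.float32)[r0:r1,c0:c1];b=cv2.cvtColor(im,7).astype(np.float32)[r0:r1,c0:c1]
    print(n,np.round(cv2.phaseCorrelate(a,b,cv2.createHanningWindow((c1-c0,r1-r0),cv2.CV_32F)),3).tolist() if 0 else cv2.phaseCorrelate(a,b), np.median(abs(d-f["d"])[r0:r1,c0:c1]))
robot.hand_in()
s=robot.observe();print(s["time"])
E
```

```text
cam ((-0.03273694146675865, -0.01450965722819575), 0.9843771204352378) 0.0015893877
cup ((-0.007673517488104409, 0.5145292643901715), 1.0017959957122802) 0.0016794801
shell ((-0.0437016571785982, 0.07753269322887313), 1.0033370700147417) 0.0018886328
bottle ((0.01984998842250718, -0.07332676468492139), 0.983221936557028) 0.0012127757
the job is handed in; nothing more can be done
the job is handed in; nothing more can be done
```

I tightened the clamp until the lever clearly stiffened, swung the lever back to the far post, let go and handed in at about 24 s of the 67 s. `hand_in` gives no verdict, so I don't know whether it passed.

**How I did it:** the move interface has no way to lean the hand. I kept the tool vertical just outside the lamp's front edge and pushed the outer end of the rubber grip from either side with one open finger. It took four forward strokes, the last one only partial.

**Last checks:**
- **Tightness:** on the last stroke the lever stiffened at about +0.11 rad. The held force worked out at about 13 N at the grip, within the 7 to 14 N you gave. That should mean roughly 45 N on the foot, but I inferred it from the wrist forces and did not measure it. Just before the hold, with the hand still moving, it peaked at about 17 N at the grip.
- **Lever:** it rests at about -0.52 rad by the far post. The arm was raised clear and touching nothing.
- **Camera and bystanders:** comparing pictures before and after, the camera, shell and bottle moved less than 0.1 px and the cup about 0.5 px (roughly 1 mm).

**What went less well:**
- On the second forward stroke the finger caught the end of the grip and the wrist force briefly reached about 58 N, below the 120 N limit. I turned the hand slightly at the start of the later full strokes, and it did not catch again.
- The finger-to-grip friction was high during the final hold, about as large as the push itself. The 13 N therefore carries some uncertainty.
- I saw no sign of lamp contact.

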